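# Snap the lid on the noodle counter's toothpick box

### The arm

A 7-joint arm with a two-finger parallel gripper is mounted at the origin on the work surface. World frame = base frame: x ahead of the robot, y to its left, z up, the work surface at z = 0. Lengths are in m, angles in rad, forces in N, time in s.
With the tool pointing down it reaches from about 0.35 to 0.9 m from the base axis. Payload 8.1 kg.
Tool frame: the origin (TCP) lies at the very end of the fingers, on their centre line; the grasp point (between the pads) lies 19 mm behind it; x points along the fingers, y is the direction in which the jaws open and shut, and the axes are right-handed (so a half turn about x gives the same grasp; the last joint's range is limited). The gripper opens to 92 mm and grips with 3 to 60 N. Pads are 19 mm wide; open, the fingers measure 130 mm over their backs; the gripper's body (75 mm by 190 mm) begins 47 mm behind the grasp point.
Start: joints at [-1.216, 0.434, 0.025, 1.573, -0.012, 1.134, -0.075], TCP at [0.276, 0.561, 0.227] pointing down, gripper open.
Joint ranges: [-2.62, 2.62], [-0.44, 2.09], [-1.27, 1.32], [0.08, 2.57], [-1.32, 4.46], [0.12, 2], [-2.74, 2.74]. Speed limits (rad/s): [2.22, 2.22, 3.01, 3.01, 3.14, 3.14, 3.14].

### API

Orientations are given as a rotation vector (axis times angle).
In Python, from cell import arm gives the robot as it stands.
- The arm moves only by the tool servo_tool, never from a script. Its argument "plan" is a list of rows, each a list of 2 entries, a list of its own where there are three numbers: the shift along the world's x, y, z in cm, then the turn, a rotation vector about the world's x, y, z in degrees. A call has 1 to 12 rows; each row is the pose to reach, as a shift and turn from the pose measured when the call began; what a row does not reach only later rows make up. A row lasts 1/10 s, in which the tool goes at most 50 mm and 8.59 degrees, less where a joint would pass 70% of its speed; a pose out of reach is approached as far as the arm can. A call with a gripper value outside its range is refused whole. "grip" is the opening, from 0 (shut) to 1 (fully open), set as the call begins (left out, the last holds). The fingers move at their own pace and stop on an object; "squeeze" is the grip in N (left out, the last holds). Time passes only in rows, so rows that repeat a pose let the fingers close. It gives the time, the measured TCP pose, the force and the opening at its end, in the units of the state.
- arm.observe(): the state, without advancing time (a new reading comes with each control period).
- arm.get_image(name): name is "scene" or "top"; returns a dict with "frame" (400x640x3 uint8, blue, green, red), "fx", "fy", "cx", "cy" (pixels), "position" and "rotation" of the camera in the world. Camera axes: x right, y down, z forward; pixel columns grow to the right and rows downward; lengths in m; the calibration is good to about 2 mm. A picture is of the moment at which its call begins. There is no depth.
- arm.sign_off(): hands the job in, once; it reports no verdict.
Trained networks look in a picture, given as the dict that the camera call returned (one of the last four; its "shot" number tells which), for a name from the list of things; names that differ only in an ending like _2 or _b are one class to them, and where a whole thing is asked for, a point or a joint stands for the part that bears it (a point fixed in the world has none). Each returns a list of dicts, best first, with "score" (0 to 1); they miss things now and then, are a little off and sometimes report something else, mostly with a low value. They report only what shows in the picture. A call takes as long as a camera call. They do not tell look-alikes from the thing itself.
- arm.search_frame(picture, query): "at" ([column, row] in pixels, amid what is visible of it).
- arm.trace(picture, query): "pixels" (400x640 bool, what is visible of it) and "at" ([column, row] in pixels, amid what is visible of it).
The state is a dict: "clock": time; "joints": joint angles; "dq": joint speeds; "joint_efforts": joint torques, N m; "position": TCP position; "ee_rot": TCP orientation; "force": force on the tool from outside, world axes, zero at the start; "ft_torque": the same for the moment, N m; "width": opening from 0.0 (shut) to 1.0 (fully open).
Only numpy, scipy, OpenCV 4.12 (cv2) and the standard library are available. Lean on these libraries where they do the work, as an engineer would, in place of code of your own. Each camera call takes 0.05 s, during which the arm holds its last target.

### The job

Close the mint-green toothpick box on the noodle counter: take the mint-green lid by its rib, set it squarely on the box and push it straight down until both white side hooks have clicked over its edges and it lies flush, then let go. The red lid belongs to another box; leave it lying where it is.

Things in the scene. Friction and masses are not known exactly. Their poses are not given: they have to be found in the camera images.
- mint_lid_grip (a point): mint-green lid, to be fitted: plate 94 (its x) x 70 (its y) x 6 mm thick, 50 to 100 g, lying flat; on top an upright rib 16 mm thick (x), 46 long (y), 36 tall, to be gripped across its thickness. This point is the rib's centre, half-way up: 24 mm above the lid's underside, 18 mm above the plate's top, 18 mm below the rib's top. z is up; alike after half a turn.
- red_lid_grip (a point): red lid of the same shape and size, a bystander to be left alone; this point is the centre of its rib, 24 mm above its underside.
- box_seat (a point): open mint-green toothpick box, fixed, 90 (its x) x 66 (its y) x 50 mm high. This point is the centre of its open top, level with the rim the lid lies on (the fitted lid's rib centre is 24 mm above it); z is up. The hooks stand at its +y and -y sides, so the lid's x goes along the box's x, either way round. Nothing guides the lid along x. A red box like it, farther back, is no part of the job.
- hook_mid (a point): midpoint between the box's two sprung white hooks (24 mm wide, at +y and -y), 7 mm above the rim, level with their catching faces, which reach in to 31 mm from the middle. Above these, lead-ins flare out to 45 mm from the middle, 36 mm above the rim. The lid's 70 mm width, pushed down with 5 to 15 N, spreads and is centred by the hooks, which spring back over it with 1 mm to spare.
Mind the look-alikes: they are no part of the job. Leave any purple look-alike of the part that bears mint_lid_grip alone. What is shaped like the part that bears box_seat but blue is not meant.

How it is judged:
At the end, for the whole second after the job is handed in: Mint lid under both hooks of the mint box: rib centre 20 to 27.5 mm above the rim (24 when home), within 15 mm along the box's x and 4 mm along its y (the hooks keep it there), level within 3 degrees, square within 15, either way round. Red lid within 30 mm of where it lay (x of mint_lid_grip in the frame of box_seat between -0.015 and 0.015 m and y of mint_lid_grip in the frame of box_seat between -0.004 and 0.004 m and z of mint_lid_grip in the frame of box_seat between 0.02 and 0.0275 m and angle between mint_lid_grip's own z axis and vertical below 0.06 rad and angle between the x axis of mint_lid_grip and the x axis of box_seat, either way round below 0.26 rad and distance of red_lid_grip from where it was at the start of the episode below 0.03 m); the robot touches nothing.
It fails at once if the red lid is moved more than 30 mm from where it lay (distance of red_lid_grip from where it was at the start of the episode above 0.03 m).
It also fails if it takes over 35 s, if anything falls off the work surface, if the arm or the gripper's body presses on something with over 40 N, if the wrist force passes 120 N, or if a joint passes its speed limit or range.

## Working session

There is one attempt and no reset: what is moved stays moved. The work goes in short steps, Python scripts to look and compute and a tool call to move; the robot and the scene stay as the last step left them, time stands still between calls to the robot, and variables do not carry over. Pictures are saved under pics/ and viewed, and the job is handed in when it is done.

Besides the shell and the picture viewer there is one more tool, called after "Request:" by a JSON object that holds its "method" and its "body", one argument or row to a line. servo_tool: Moves the arm, as the interface text tells. Its arguments: {"type":"object","properties":{"plan":{"type":"array","items":{"type":"array"}},"grip":{"type":"number"},"squeeze":{"type":"number"}},"required":["plan"]}

```bash
mkdir -p pics; ls
cat > h.py <<'E'
import numpy as np,cv2
from cell import arm
def ray(p,uv):
    d=np.array([(uv[0]-p['cx'])/p['fx'],(uv[1]-p['cy'])/p['fy'],1.]);R=np.array(p['rotation'])
    if R.shape!=(3,3): R=cv2.Rodrigues(R)[0]
    return np.array(p['position']),R@d
def atz(p,uv,z):
    o,d=ray(p,uv);return o+d*(z-o[2])/d[2]
def proj(p,X):
    R=np.array(p['rotation'])
    if R.shape!=(3,3): R=cv2.Rodrigues(R)[0]
    c=(np.array(X)-np.array(p['position']))@R
    return np.stack([c[...,0]/c[...,2]*p['fx']+p['cx'],c[...,1]/c[...,2]*p['fy']+p['cy']],-1)
E
python3 - <<'E'
from h import *
import pickle
P={}
for n in('scene','top'):
    p=arm.get_image(n);P[n]=p
    cv2.imwrite(f'pics/{n}0.png',p['frame'])
    print(n,p['position'],p['rotation'],p['fx'],p['cx'],p['cy'])
    for q in('mint_lid_grip','red_lid_grip','box_seat','hook_mid'):
        print(q,[(np.round(r['at'],1).tolist(),round(r['score'],2)) for r in arm.search_frame(p,q)])
pickle.dump(P,open('P0.pkl','wb'))
print(arm.observe())
E
```

```text
pics
scene [0.95395919 0.09279107 0.90596456] [-1.75550471 -2.12731031  0.58410326] 454.75486524674466 317.3571476756201 210.7611311375401
mint_lid_grip [([453.5, 210.1], 0.93), ([426.9, 265.1], 0.73)]
red_lid_grip [([322.1, 257.1], 0.91)]
box_seat [([205.7, 222.9], 0.9), ([258.8, 179.5], 0.56)]
hook_mid [([257.9, 180.2], 0.92), ([205.0, 222.1], 0.83)]
top [ 0.41422454 -0.00768171  1.02242464] [-2.17458718  2.20796953 -0.05591315] 436.6802004970002 318.06013822946767 190.1340646605569
mint_lid_grip [([198.3, 231.7], 0.91), ([215.4, 167.8], 0.72)]
red_lid_grip [([311.6, 154.2], 0.66)]
box_seat [([392.1, 216.6], 0.79), ([428.0, 159.6], 0.78), ([215.4, 162.9], 0.18)]
hook_mid [([426.8, 156.5], 0.67), ([394.2, 220.1], 0.67)]
{'clock': 0.5, 'joints': array([-1.2156006 ,  0.43452134,  0.02503479,  1.57323116, -0.01158631,
        1.13400569, -0.07508378]), 'dq': array([ 5.86048691e-04, -1.72412080e-03, -6.39397047e-05,  2.82371956e-04,
        5.16287103e-04,  8.41031826e-04,  1.33242324e-03]), 'joint_efforts': array([-1.10275669e-03, -6.67141771e+01,  9.82808657e-01, -3.14568436e+01,
       -6.08232524e-02,  3.37510882e-02,  7.26110329e-05]), 'position': array([0.27627791, 0.56061463, 0.22671691]), 'ee_rot': array([ 0.35903449,  1.54077412, -0.35907532]), 'force': array([0.04326367, 0.81191048, 0.30575006]), 'ft_torque': array([-0.02176908, -0.02633638, -0.00229546]), 'width': 0.9954033088511309}
```

View pics/scene0.png

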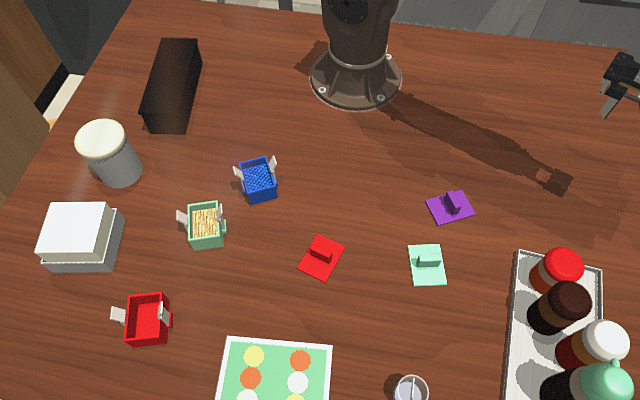

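View pics/top0.png

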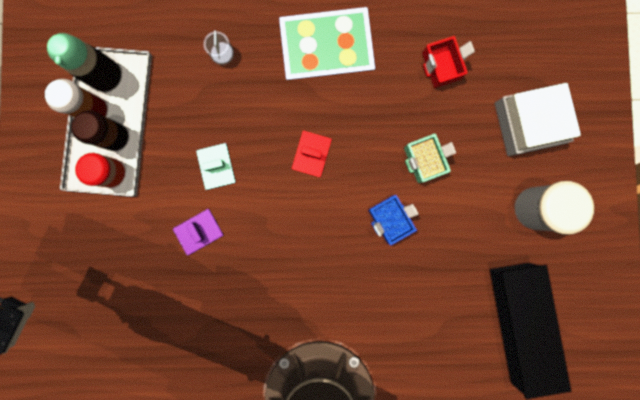

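The mint lid is at about (427,265) in scene and (215,167) in top. The mint box is at (205,223) and (428,159). Next I'll fit silhouette models to both.

```bash
cat > fit.py <<'E'
from h import *
from scipy.optimize import minimize
def boxpts(x0,x1,y0,y1,z0,z1): return np.array([[x,y,z] for x in(x0,x1) for y in(y0,y1) for z in(z0,z1)])
LID=[boxpts(-.047,.047,-.035,.035,-.024,-.018),boxpts(-.008,.008,-.023,.023,-.018,.018)]
BOX=[boxpts(-.045,.045,-.033,.033,-.05,0)]
HK=[np.array([[x,s*y,z] for x in(-.012,.012) for (y,z) in((.035,.0),(.039,0.),(.045,.036),(.047,.036))]) for s in(1,-1)]
def tf(q,pts):
    c,s=np.cos(q[3]),np.sin(q[3]);R=np.array([[c,-s,0],[s,c,0],[0,0,1]]);return pts@R.T+q[:3]
def render(p,q,parts,S=4):
    m=np.zeros((400*S,640*S),np.uint8)
    for b in parts:
        u=(proj(p,tf(q,b))+.5)*S
        cv2.fillConvexPoly(m,cv2.convexHull(np.round(u).astype(np.int32)),1)
    return cv2.resize(m.astype(np.float32),(640,400),interpolation=cv2.INTER_AREA)
def cost(q,P,M,parts):
    t=0
    for n in M:
        r=render(P[n],q,parts);t+=np.abs(r-M[n]).sum()/M[n].sum()
    return t
def fit(P,M,parts,xy,z,yaws,freez=True):
    best=None
    for y in yaws:
        f=(lambda v:cost([v[0],v[1],v[3] if freez else z,v[2]*10],P,M,parts))
        x0=[xy[0],xy[1],y/10]+([z] if freez else [])
        sim=np.array([x0]+[np.array(x0)+d for d in np.diag([.01,.01,.02]+([.006] if freez else []))])
        r=minimize(f,x0,method='Nelder-Mead',options=dict(initial_simplex=sim,xatol=1e-5,fatol=1e-5,maxiter=400))
        if best is None or r.fun<best.fun: best=r
    v=best.x;return np.array([v[0],v[1],v[3] if freez else z,v[2]*10]),best.fun
E
python3 - <<'E'
from fit import *
P={};ML={};MB={}
for n,l,b in(('scene',(427,265),(205,223)),('top',(215,167),(428,159))):
    p=P[n]=arm.get_image(n)
    for q,c,M in(('mint_lid_grip',l,ML),('box_seat',b,MB)):
        for r in arm.trace(p,q):
            print(n,q,r['at'],r['score'],r['pixels'].sum())
            if np.hypot(*(np.array(r['at'])-c))<20 and n not in M: M[n]=r['pixels'].astype(np.float32)
res={}
for nm,M,parts,z in(('lid',ML,LID,.024),('box',MB,BOX+HK,.05),('boxonly',MB,BOX,.05)):
    xy=np.mean([atz(P[n],np.argwhere(M[n]>0).mean(0)[::-1],z)[:2] for n in M],0)
    print(nm,list(M),xy)
    for fz in(True,False):
        q,c=fit(P,M,parts,xy,z,np.arange(0,3.14,.4),fz);print(nm,fz,q.round(4),c)
    for n in M: 
        q1,c1=fit(P,{n:M[n]},parts,q[:2],z,[q[3]],False);print('  only',n,q1.round(4),c1)
    res[nm]=q
np.savez('res.npz',**res)
for n in P:
    im=cv2.resize(P[n]['frame'],None,fx=4,fy=4,interpolation=cv2.INTER_CUBIC)
    out=[]
    for nm,M,parts in(('lid',ML,LID),('box',MB,BOX+HK)):
        if n not in M: continue
        i2=im.copy()
        for b in parts:
            cv2.polylines(i2,[cv2.convexHull(np.round((proj(P[n],tf(res[nm],b))+.5)*4).astype(np.int32))],True,(255,0,255),1)
        cs,_=cv2.findContours(cv2.resize(M[n],None,fx=4,fy=4,interpolation=0).astype(np.uint8),0,2)
        cv2.drawContours(i2,cs,-1,(0,255,255),1)
        u,v=(proj(P[n],res[nm][:3])*4).astype(int);out.append(i2[v-190:v+190,u-190:u+190])
    cv2.imwrite(f'pics/fit_{n}.png',np.hstack(out))
E
```

```text
scene mint_lid_grip [447.7, 209.0] 0.81 1185
scene mint_lid_grip [424.1, 265.6] 0.68 1357
scene box_seat [259.7, 179.0] 0.72 1541
scene box_seat [205.4, 223.9] 0.55 1814
top mint_lid_grip [195.5, 233.0] 0.79 1240
top mint_lid_grip [215.6, 163.7] 0.65 1185
top box_seat [428.4, 157.8] 0.97 1596
top box_seat [394.0, 214.6] 0.61 1576
top box_seat [216.4, 164.3] 0.57 1172
lid ['scene', 'top'] [0.53319408 0.23160266]
lid True [0.5299 0.2348 0.0278 0.2315] 0.102556012570858
lid False [0.5291 0.2356 0.024  3.3635] 0.11203861236572266
  only scene [0.5276 0.2351 0.024  3.3647] 0.045919306576251984
  only top [0.5304 0.2354 0.024  3.366 ] 0.04883966222405434
box ['scene', 'top'] [ 0.5416943  -0.24827177]
box True [ 0.5369 -0.2506  0.0542  0.3356] 0.16928260028362274
box False [ 0.5364 -0.2522  0.05    0.3423] 0.18404819071292877
  only scene [ 0.5351 -0.2515  0.05    0.319 ] 0.07693632692098618
  only top [ 0.5372 -0.2524  0.05    0.3607] 0.08580043911933899
boxonly ['scene', 'top'] [ 0.5416943  -0.24827177]
boxonly True [ 0.5367 -0.2515  0.0529  3.4782] 0.2890220582485199
boxonly False [ 0.5365 -0.2525  0.05    3.4887] 0.2982936501502991
  only scene [ 0.5354 -0.2524  0.05    3.4635] 0.12927232682704926
  only top [ 0.5373 -0.2529  0.05    3.502 ] 0.15856046974658966
```

View pics/fit_scene.png

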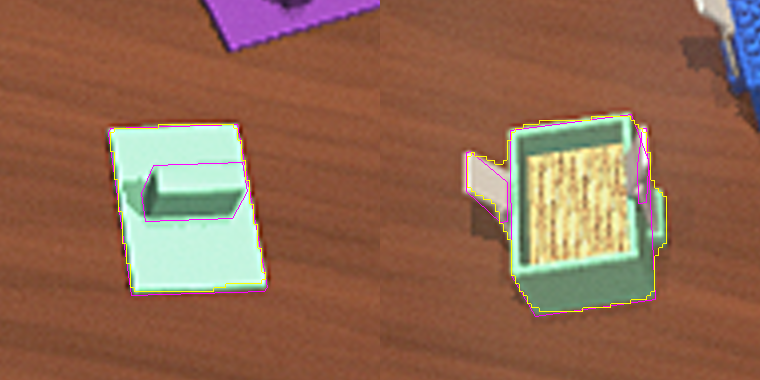

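View pics/fit_top.png

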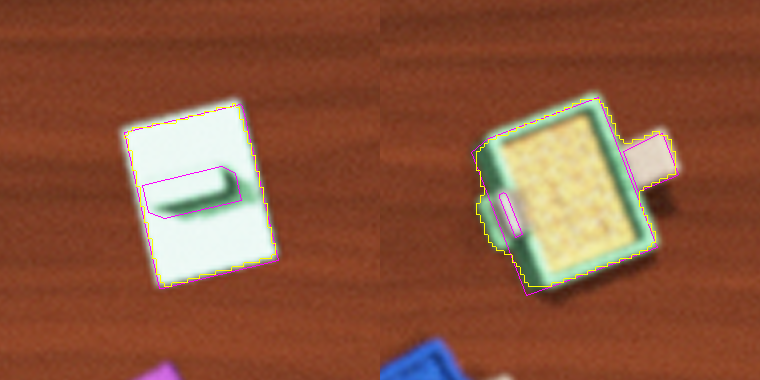

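The fits lie on the silhouettes in both views: lid (0.529, 0.2355) with yaw 12.7°, box (0.5365, -0.252) with yaw 19.6°. Next I'll compute the move.

```bash
cat > go.py <<'E'
from fit import *
from scipy.spatial.transform import Rotation as Ro
def need(xyz,yaw):
    s=arm.observe();R=Ro.from_rotvec(s['ee_rot'])
    for k in(0,np.pi):
        y=np.array([np.cos(yaw+k),np.sin(yaw+k),0]);x=np.array([0,0,-1.]);T=Ro.from_matrix(np.stack([x,y,np.cross(x,y)],1))
        print('turn',(T*R.inv()).as_rotvec(degrees=True).round(1),'shift cm',((np.array(xyz)-s['position'])*100).round(2))
    print('clock',s['clock'],'F',s['force'].round(1),'w',round(s['width'],3),'j',s['joints'].round(2),'pos',s['position'].round(4), 'axes',R.as_matrix().round(3).tolist())
E
python3 -c "
from go import *
need([.529,.2355,.14],.222)"
```

```text
turn [ -0.   0. -51.] shift cm [ 25.27 -32.51  -8.67]
turn [ -0.  -0. 129.] shift cm [ 25.27 -32.51  -8.67]
clock 0.8 F [-0.3 -1.1 -0.1] w 1.002 j [-1.22  0.43  0.02  1.57 -0.01  1.13 -0.08] pos [0.2763 0.5606 0.2267] axes [[0.0, 0.442, 0.897], [0.0, 0.897, -0.442], [-1.0, 0.0, 0.0]]
```

Request:
{"method": "servo_tool", "body": {
  "plan": [
    [[0,-4,3],[0,0,-6]],
    [[0,-8,5],[0,0,-12]],
    [[1,-12,5],[0,0,-18]],
    [[2,-16,5],[0,0,-25]],
    [[4,-20,5],[0,0,-32]],
    [[7,-24,5],[0,0,-39]],
    [[10.5,-27,5],[0,0,-45]],
    [[14,-29.5,4],[0,0,-51]],
    [[18,-31.5,2],[0,0,-51]],
    [[22,-32.5,-2],[0,0,-51]],
    [[25.3,-32.5,-5],[0,0,-51]],
    [[25.3,-32.5,-8],[0,0,-51]]
  ],
  "grip": 1
}}

```text
clock: 2.0
position: [0.5337, 0.2339, 0.1454]
ee_rot: [1.047, 1.302, -1.044]
force: [0.2, 0.8, -0.6]
width: 1.0
```

```bash
python3 -c "
from go import *
need([.529,.2355,.0105],.222)
p=arm.get_image('scene');cv2.imwrite('pics/s1.png',p['frame'])"
```

```text
turn [0.  0.2 0.2] shift cm [ -0.47   0.16 -13.49]
turn [ 3.000e-01 -1.000e-01 -1.798e+02] shift cm [ -0.47   0.16 -13.49]
clock 2.0 F [ 0.2  0.8 -0.6] w 1.0 j [-0.75  0.45  0.34  1.8  -0.18  0.91 -0.11] pos [0.5337 0.2339 0.1454] axes [[0.003, 0.976, 0.217], [-0.001, 0.217, -0.976], [-1.0, 0.003, 0.001]]
```

View pics/s1.png

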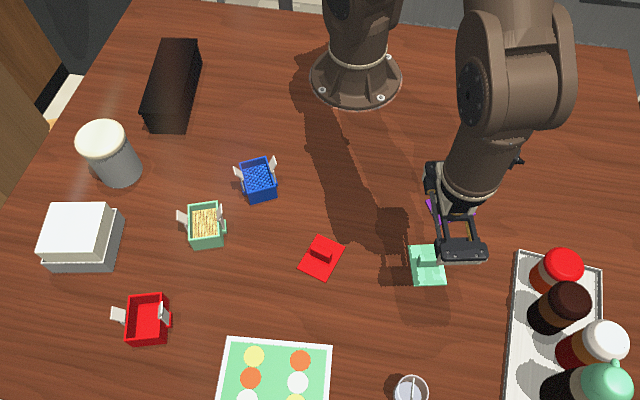

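The gripper hangs over the mint lid at about (427,265), clear of the purple lid. I'll descend now.

Request:
{"method": "servo_tool", "body": {
  "plan": [
    [[-0.5,0.2,-3],[0,0,0]],
    [[-0.5,0.2,-6],[0,0,0]],
    [[-0.5,0.2,-9],[0,0,0]],
    [[-0.5,0.2,-11],[0,0,0]],
    [[-0.5,0.2,-12.5],[0,0,0]],
    [[-0.5,0.2,-13.3],[0,0,0]],
    [[-0.5,0.2,-13.4],[0,0,0]],
    [[-0.5,0.2,-13.4],[0,0,0]]
  ]
}}

```text
clock: 2.85
position: [0.5243, 0.2358, 0.0071]
ee_rot: [1.041, 1.306, -1.05]
force: [-0.6, 0.2, 0.2]
width: 0.998
```

Request:
{"method": "servo_tool", "body": {
  "plan": [
    [[0,0,0],[0,0,0]],
    [[0,0,0],[0,0,0]],
    [[0,0,0],[0,0,0]],
    [[0,0,0],[0,0,0]],
    [[0,0,0],[0,0,0]],
    [[0,0,0],[0,0,0]],
    [[0,0,0],[0,0,0]],
    [[0,0,0],[0,0,0]]
  ],
  "grip": 0,
  "squeeze": 50
}}

```text
clock: 3.65
position: [0.5243, 0.2358, 0.007]
ee_rot: [1.041, 1.306, -1.05]
force: [0.1, -0.3, 0.3]
width: 0.353
```

```bash
python3 -c "
from go import *
need([.5365,-.252,.2],.342)
p=arm.get_image('scene');cv2.imwrite('pics/s2.png',cv2.resize(p['frame'][150:350,330:530],None,fx=3,fy=3))"
```

```text
turn [ 0.2 -0.2  7. ] shift cm [  1.22 -48.78  19.3 ]
turn [  -0.3   -0.3 -173. ] shift cm [  1.22 -48.78  19.3 ]
clock 3.65 F [ 0.1 -0.3  0.3] w 0.353 j [-0.7   0.63  0.27  1.91 -0.27  0.63 -0.05] pos [0.5243 0.2358 0.007 ] axes [[-0.004, 0.976, 0.219], [-0.004, 0.219, -0.976], [-1.0, -0.005, 0.003]]
```

View pics/s2.png

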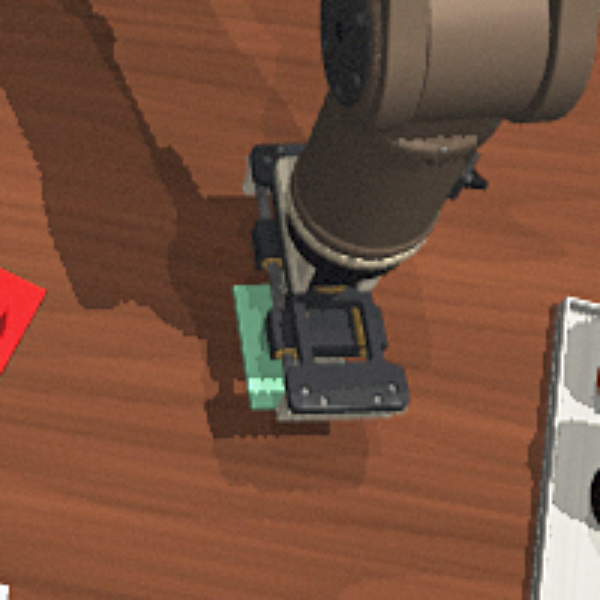

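The fingers are still closing (32 mm). I'll centre slightly, rise 2 mm and keep closing.

Request:
{"method": "servo_tool", "body": {
  "plan": [
    [[0.4,0,0.2],[0,0,0]],
    [[0.4,0,0.2],[0,0,0]],
    [[0.4,0,0.2],[0,0,0]],
    [[0.4,0,0.2],[0,0,0]],
    [[0.4,0,0.2],[0,0,0]],
    [[0.4,0,0.2],[0,0,0]]
  ]
}}

```text
clock: 4.3
position: [0.529, 0.2359, 0.0094]
ee_rot: [1.042, 1.305, -1.049]
force: [2.9, -0.7, 4.5]
width: 0.172
```

```bash
python3 -c "
from go import *
need([.5365,-.252,.2],.342)"
```

```text
turn [ 0.2 -0.1  7. ] shift cm [  0.75 -48.79  19.06]
turn [  -0.2   -0.3 -173. ] shift cm [  0.75 -48.79  19.06]
clock 4.3 F [ 2.9 -0.7  4.5] w 0.172 j [-0.7   0.64  0.27  1.9  -0.26  0.64 -0.05] pos [0.529  0.2359 0.0094] axes [[-0.002, 0.976, 0.219], [-0.003, 0.219, -0.976], [-1.0, -0.003, 0.003]]
```

Request:
{"method": "servo_tool", "body": {
  "plan": [
    [[0,0,0],[0,0,0]],
    [[0,0,1],[0,0,0]],
    [[0,0,3],[0,0,0]],
    [[0,0,6],[0,0,0]],
    [[0,0,9],[0,0,0]],
    [[0,0,12],[0,0,0]],
    [[0,0,15],[0,0,0]],
    [[0,0,17],[0,0,0]],
    [[0,0,17],[0,0,0]]
  ]
}}

```text
clock: 5.2
position: [0.5297, 0.2364, 0.1824]
ee_rot: [1.045, 1.305, -1.046]
force: [0.4, 0.4, -0.8]
width: 0.172
```

Request:
{"method": "servo_tool", "body": {
  "plan": [
    [[0,-3,1],[0,0,0]],
    [[0,-7,1],[0,0,1]],
    [[0.2,-11,1],[0,0,2]],
    [[0.2,-15,1],[0,0,3]],
    [[0.4,-19,1],[0,0,4]],
    [[0.4,-23,1],[0,0,5]],
    [[0.6,-27,1],[0,0,6]],
    [[0.8,-31,1],[0,0,7]],
    [[0.8,-35,1],[0,0,7]],
    [[0.8,-38,1],[0,0,7]],
    [[0.8,-40,1],[0,0,7]],
    [[0.8,-40,1],[0,0,7]]
  ]
}}

```text
clock: 6.4
position: [0.5359, -0.167, 0.1915]
ee_rot: [0.955, 1.351, -0.959]
force: [0.5, 0.0, -1.1]
width: 0.173
```

```bash
python3 -c "
from go import *
need([.5365,-.252,.15],.342)
for n in('scene','top'):
  p=arm.get_image(n);cv2.imwrite(f'pics/{n}3.png',p['frame'])"
```

```text
turn [ 0.1 -0.1  0.2] shift cm [ 0.06 -8.5  -4.15]
turn [  -0.2   -0.2 -179.8] shift cm [ 0.06 -8.5  -4.15]
clock 6.4 F [ 0.5  0.  -1.1] w 0.173 j [-0.12  0.38  0.45  1.8  -0.19  1.    0.73] pos [ 0.5359 -0.167   0.1915] axes [[-0.002, 0.944, 0.331], [-0.002, 0.331, -0.944], [-1.0, -0.003, 0.001]]
```

View pics/scene3.png

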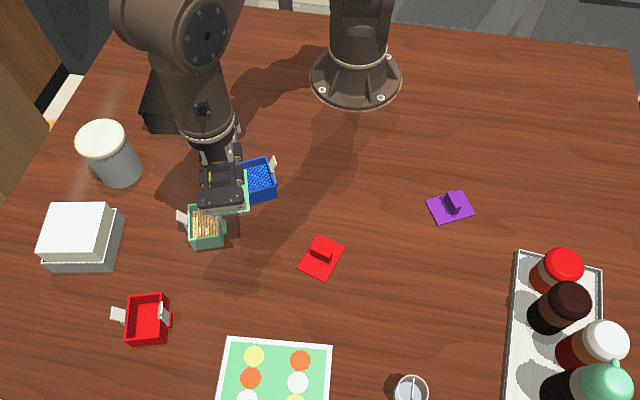

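View pics/top3.png

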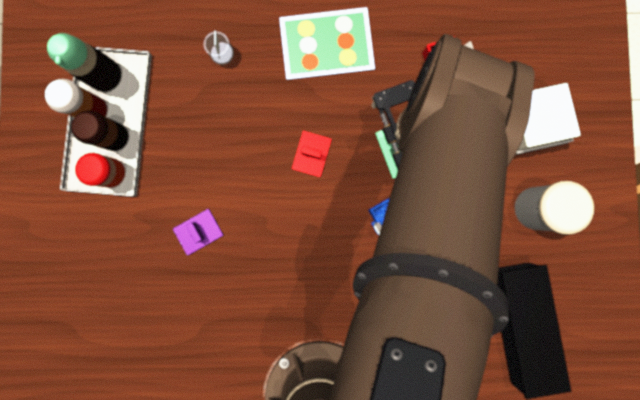

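The lid is held, the red lid is untouched. Next: over the box.

Request:
{"method": "servo_tool", "body": {
  "plan": [
    [[0,-3,0],[0,0,0]],
    [[0,-6,0],[0,0,0]],
    [[0,-8,-1],[0,0,0]],
    [[0,-8.5,-2.5],[0,0,0]],
    [[0,-8.5,-4.2],[0,0,0]],
    [[0,-8.5,-5.2],[0,0,0]],
    [[0,-8.5,-5.2],[0,0,0]],
    [[0,-8.5,-5.2],[0,0,0]]
  ]
}}

```text
clock: 7.3
position: [0.537, -0.2469, 0.1393]
ee_rot: [0.952, 1.355, -0.954]
force: [0.3, -0.2, -0.1]
width: 0.17
```

```bash
python3 -c "
from go import *
need([.5365,-.252,.0594],.342)
for n in('scene','top'):
  p=arm.get_image(n);
  if n=='scene': cv2.imwrite(f'pics/{n}4.png',cv2.resize(p['frame'][110:280,120:320],None,fx=4,fy=3.5))
  else: cv2.imwrite(f'pics/{n}4.png',p['frame'])
  "
```

```text
turn [-0.  -0.1 -0.1] shift cm [-0.05 -0.51 -7.99]
turn [  0.2  -0.  179.9] shift cm [-0.05 -0.51 -7.99]
clock 7.3 F [ 0.3 -0.2 -0.1] w 0.17 j [ 0.04  0.49  0.43  1.79 -0.25  0.92  0.92] pos [ 0.537  -0.2469  0.1393] axes [[-0.002, 0.942, 0.337], [0.0, 0.337, -0.942], [-1.0, -0.002, -0.001]]
```

View pics/scene4.png

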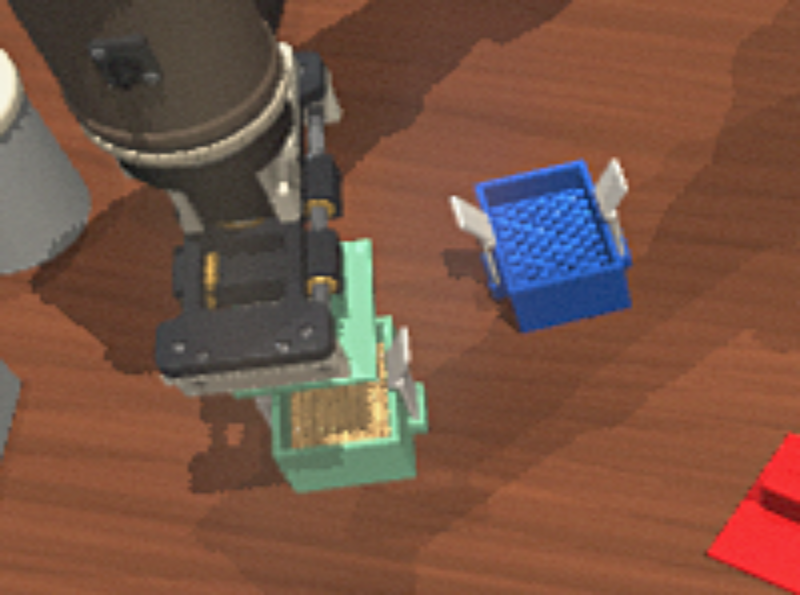

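The lid sits above the box between the hooks, still 5 mm short along y. I'll correct that and lower into the lead-ins.

Request:
{"method": "servo_tool", "body": {
  "plan": [
    [[0,-0.5,0],[0,0,0]],
    [[0,-0.5,0],[0,0,0]],
    [[0,-0.5,-1.5],[0,0,0]],
    [[0,-0.5,-3],[0,0,0]],
    [[0,-0.5,-4.5],[0,0,0]],
    [[0,-0.5,-5],[0,0,0]],
    [[0,-0.5,-5],[0,0,0]],
    [[0,-0.5,-5],[0,0,0]]
  ]
}}

```text
clock: 8.2
position: [0.5377, -0.253, 0.0907]
ee_rot: [0.953, 1.352, -0.954]
force: [0.7, 0.0, -0.0]
width: 0.173
```

```bash
python3 -c "
from go import *
need([.5365,-.252,.0594],.342)
p=arm.get_image('scene')
cv2.imwrite(f'pics/s5.png',cv2.resize(p['frame'][110:280,120:320],None,fx=4,fy=3.5))
  "
```

```text
turn [ 0. -0. -0.] shift cm [-0.12  0.1  -3.13]
turn [  0.   0. 180.] shift cm [-0.12  0.1  -3.13]
clock 8.2 F [ 0.7  0.  -0. ] w 0.173 j [ 0.07  0.55  0.41  1.82 -0.28  0.83  0.96] pos [ 0.5377 -0.253   0.0907] axes [[-0.0, 0.942, 0.336], [-0.001, 0.336, -0.942], [-1.0, -0.0, 0.001]]
```

View pics/s5.png

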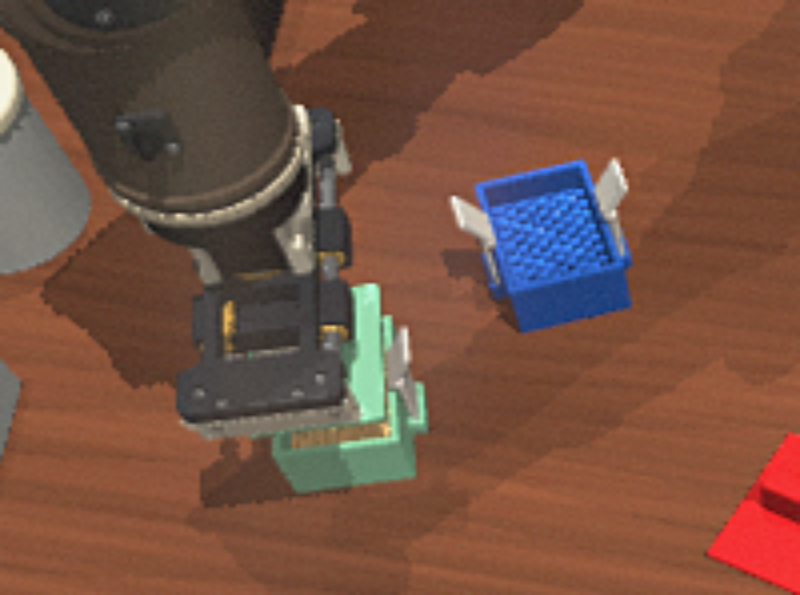

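Aligned: the lid is between the hooks with no contact force yet. I'll lower it step by step.

Request:
{"method": "servo_tool", "body": {
  "plan": [
    [[-0.1,0.1,-0.5],[0,0,0]],
    [[-0.1,0.1,-1],[0,0,0]],
    [[-0.1,0.1,-1.4],[0,0,0]],
    [[-0.1,0.1,-1.7],[0,0,0]],
    [[-0.1,0.1,-1.7],[0,0,0]]
  ]
}}

```text
clock: 8.75
position: [0.5369, -0.252, 0.0737]
ee_rot: [0.953, 1.351, -0.953]
force: [-0.5, 0.5, 0.3]
width: 0.17
```

Request:
{"method": "servo_tool", "body": {
  "plan": [
    [[0,0,-0.2],[0,0,0]],
    [[0,0,-0.4],[0,0,0]],
    [[0,0,-0.6],[0,0,0]],
    [[0,0,-0.6],[0,0,0]]
  ]
}}

```text
clock: 9.15
position: [0.5373, -0.2519, 0.0677]
ee_rot: [0.953, 1.351, -0.953]
force: [0.9, 0.3, 2.0]
width: 0.172
```

Request:
{"method": "servo_tool", "body": {
  "plan": [
    [[0,0,-0.2],[0,0,0]],
    [[0,0,-0.4],[0,0,0]],
    [[0,0,-0.5],[0,0,0]],
    [[0,0,-0.5],[0,0,0]]
  ]
}}

```text
clock: 9.55
position: [0.537, -0.2518, 0.0623]
ee_rot: [0.953, 1.352, -0.953]
force: [0.7, 0.0, -2.3]
width: 0.171
```

Request:
{"method": "servo_tool", "body": {
  "plan": [
    [[0,0,-0.2],[0,0,0]],
    [[0,0,-0.3],[0,0,0]],
    [[0,0,-0.4],[0,0,0]],
    [[0,0,-0.4],[0,0,0]]
  ]
}}

```text
clock: 9.95
position: [0.5367, -0.2517, 0.0594]
ee_rot: [0.953, 1.352, -0.953]
force: [-6.0, 3.2, 16.2]
width: 0.17
```

Request:
{"method": "servo_tool", "body": {
  "plan": [
    [[0,0,-0.1],[0,0,0]],
    [[0,0,-0.2],[0,0,0]],
    [[0,0,-0.2],[0,0,0]]
  ]
}}

```text
clock: 10.25
position: [0.5368, -0.2517, 0.0594]
ee_rot: [0.954, 1.351, -0.952]
force: [-6.5, 4.4, 25.1]
width: 0.169
```

```bash
python3 -c "
from go import *
need([.5365,-.252,.0594],.342)
p=arm.get_image('scene')
cv2.imwrite(f'pics/s6.png',cv2.resize(p['frame'][150:280,140:290],None,fx=5,fy=4.5))
  "
```

```text
turn [-0.   0.1 -0. ] shift cm [-0.03 -0.03  0.  ]
turn [-1.0e-01 -1.0e-01  1.8e+02] shift cm [-0.03 -0.03  0.  ]
clock 10.25 F [-6.5  4.4 25.1] w 0.169 j [ 0.08  0.59  0.38  1.85 -0.31  0.76  0.98] pos [ 0.5368 -0.2517  0.0594] axes [[0.001, 0.942, 0.336], [0.001, 0.336, -0.942], [-1.0, 0.002, -0.0]]
```

View pics/s6.png

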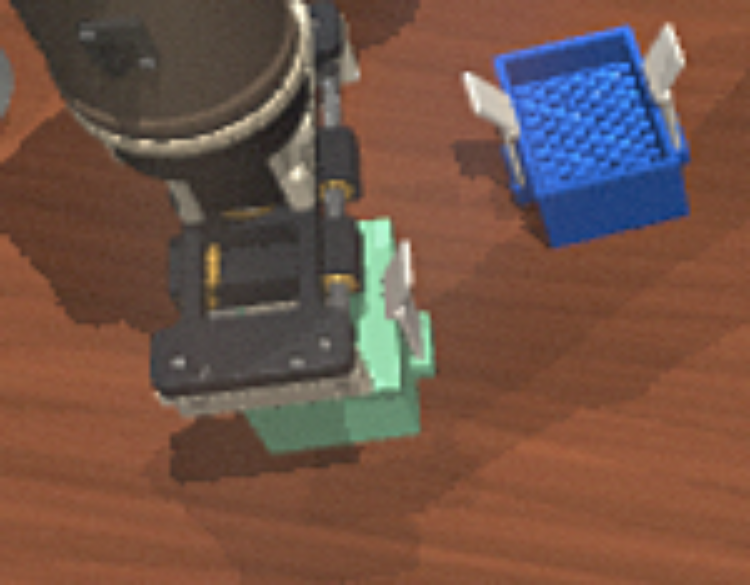

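A hard stop at TCP z 0.0594 matches the rim, and the right hook is over the lid's edge. I'll relieve the load, open and rise.

Request:
{"method": "servo_tool", "body": {
  "plan": [
    [[0,0,0.1],[0,0,0]],
    [[0,0,0.1],[0,0,0]],
    [[0,0,0.1],[0,0,0]],
    [[0,0,0.1],[0,0,0]],
    [[0,0,0.1],[0,0,0]],
    [[0,0,0.1],[0,0,0]]
  ],
  "grip": 0.6
}}

```text
clock: 10.9
position: [0.5367, -0.2517, 0.0601]
ee_rot: [0.954, 1.352, -0.952]
force: [1.2, -0.6, 0.5]
width: 0.593
```

Request:
{"method": "servo_tool", "body": {
  "plan": [
    [[0,0,1],[0,0,0]],
    [[0,0,3],[0,0,0]],
    [[0,0,6],[0,0,0]],
    [[0,0,9],[0,0,0]],
    [[0,0,13],[0,0,0]],
    [[0,4,15],[0,0,0]],
    [[-2,8,16],[0,0,0]],
    [[-4,12,16],[0,0,0]],
    [[-5,16,16],[0,0,0]],
    [[-6,20,16],[0,0,0]],
    [[-7,24,16],[0,0,0]],
    [[-8,28,16],[0,0,0]]
  ]
}}

```text
clock: 12.1
position: [0.4561, 0.0296, 0.221]
ee_rot: [0.955, 1.351, -0.951]
force: [1.0, -0.2, 0.0]
width: 0.601
```

Run:
```python
from go import *
P={};M={}
out=[]
for n,b in(('scene',(205,223)),('top',(428,159))):
    p=P[n]=arm.get_image(n)
    u,v=b;i=cv2.resize(p['frame'][v-45:v+45,u-45:u+45],None,fx=4.4,fy=4.4,interpolation=cv2.INTER_CUBIC);out.append(i)
    for q in('mint_lid_grip','red_lid_grip'):
        for r in arm.trace(p,q):
            print(n,q,r['at'],round(r['score'],2),r['pixels'].sum())
            if q[0]=='m' and np.hypot(*(np.array(r['at'])-b))<20 and n not in M: M[n]=r['pixels'].astype(np.float32)
cv2.imwrite('pics/f7.png',np.hstack(out))
if M: print(list(M),fit(P,M,LID,[.5368,-.2517],.074,[.342],False))
print({k:np.round(v,3) for k,v in arm.observe().items()})
```

```text
scene mint_lid_grip [451.2, 207.3] 0.89 1187
scene mint_lid_grip [200.2, 218.2] 0.77 1259
scene red_lid_grip [320.2, 255.9] 0.86 1335
top mint_lid_grip [200.1, 231.9] 0.96 1255
top mint_lid_grip [428.7, 157.4] 0.81 1300
top red_lid_grip [415.4, 159.5] 0.46 347
['scene', 'top'] (array([ 0.53667055, -0.25244256,  0.074     ,  0.34367949]), np.float64(0.16728410124778748))
{'clock': np.float64(12.4), 'joints': array([-0.489,  0.162,  0.363,  1.994, -0.069,  0.995,  0.248]), 'dq': array([ 0.015,  0.005,  0.004, -0.   , -0.004, -0.003, -0.003]), 'joint_efforts': array([-1.0770e+00, -4.0034e+01,  1.4210e+00, -2.9045e+01, -1.2400e-01,
        6.9000e-02, -1.6000e-02]), 'position': array([0.457, 0.027, 0.221]), 'ee_rot': array([ 0.955,  1.35 , -0.953]), 'force': array([-0.4  , -0.736,  0.011]), 'ft_torque': array([-0.096,  0.072,  0.018]), 'width': np.float64(0.596)}
```

View pics/f7.png

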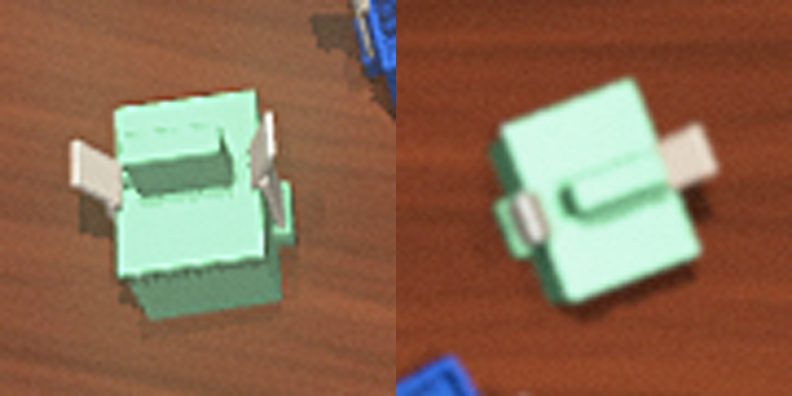

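The lid lies flush and square, with both hooks upright over its edges: at (95,170) and (265,170) in the scene crop, and at (690,155) and (530,215) in the top crop. The arm is clear, so I'm handing in.

```bash
python3 -c "
from h import *
print(arm.sign_off())"
```

```text
the job is handed in; nothing more can be done
None
```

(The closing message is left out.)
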